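Release the lid stay of the orange-lidded parts drawer and shut it

ROBOT

A 7-joint arm with a two-finger parallel gripper is mounted at the origin on the work surface. World frame = base frame: x ahead of the robot, y to its left, z up, the work surface at z = 0. Lengths are in m, angles in rad, forces in N, time in s.
With the tool pointing down it reaches from about 0.425 to 0.825 m from the base axis. Payload 3.6 kg.
Tool frame: the origin (TCP) lies midway between the tips of the shut fingers; the grasp point (between the pads) lies 19 mm behind it; z points along the fingers, y is the line along which they close (so a half turn about z gives the same grasp; the last joint's range is limited). The gripper opens to 93 mm and grips with 3 to 60 N. Pads are 15 mm wide; open, the fingers measure 128 mm over their backs; the gripper's body (75 mm by 188 mm) begins 65 mm behind the grasp point.
Start: joints at [-1.357, 0.615, -0.013, 1.423, 0.008, 1.103, -0.04], TCP at [0.155, 0.631, 0.219] pointing down, gripper open.
Joint ranges: [-3.12, 3.12], [-0.3, 2.06], [-1.34, 1.32], [0.26, 2.42], [-1.36, 4.5], [0.01, 1.98], [-2.84, 2.84]. Speed limits (rad/s): [2.79, 2.79, 3.14, 3.14, 3.14, 3.14, 3.14].

INTERFACE

Orientations are given as a unit quaternion [x, y, z, w].
In Python, from cell import observe, capture, close_job gives the robot as it stands.
- The arm moves only by the tool move_arm, never from a script. Its argument "deltas" is a list that holds one entry, the list of rows, each a list of 5 numbers: the closure in counts, from 0 (fully open) to 255 (shut), then the shift along the tool's x, y, z in m, then the turn about the tool's z in rad. In form: [[[gripper, dx, dy, dz, twist], ...]]. A call has 1 to 20 rows; each row is the pose to reach, as a shift and turn from the pose commanded when the call began, along the tool's axes at that moment; what a row does not reach only later rows make up. A row lasts 1/10 s, in which the tool goes at most 50 mm and 8.59 degrees, less where a joint would pass 70% of its speed; a pose out of reach is approached as far as the arm can. A call with a gripper value outside its range is refused whole. The fingers move at their own pace and stop on an object; the grip force is fixed at half the most. Time passes only in rows, so rows that repeat a pose let the fingers close. It gives the time, the measured TCP pose, the force, the opening and the grip force at its end, in the units of the state.
- observe(): the state, without advancing time (a new reading comes with each control period).
- capture(name): name is "scene" or "top" or "wrist"; returns a dict with "pixels" (400x640x3 uint8, red, green, blue), "vertical_fov" (degrees; the focal length in pixels is half the picture's height over the tangent of half this angle, whatever the lens; pixels are square), "cx", "cy" (the principal point, pixels), "rvec" (rotation vector, rad) and "tvec" (3), from world to camera coordinates, as OpenCV has them. Camera axes: x right, y down, z forward; pixel columns grow to the right and rows downward; lengths in m; the calibration is good to about 2 mm. A picture is of the moment at which its call begins. There is no depth.
- close_job(): hands the job in; it is judged then, once.
The state is a dict: "t": time; "joint_positions": joint angles; "dq": joint speeds; "tau": joint torques, N m; "ee_pos": TCP position; "ee_rot": TCP orientation; "ft_force": force on the tool from outside, world axes, zero at the start; "moment": the same for the moment, N m; "gripper_width": finger opening in m; "grip_force": force on a finger pad.
Only numpy, scipy, OpenCV 4.12 (cv2) and the standard library are available. Lean on these libraries where they do the work, as an engineer would, in place of code of your own. Each camera call takes 0.05 s, during which the arm holds its last target. There are 200 camera calls.

TASK

The orange-lidded parts drawer stands open, its lid locked by a stay beside the lid hinge. Lift that drawer's stay by its red tab as far as it goes, let go so that it stays up, then press the orange lid down fully shut. Leave the blue-lidded drawer as it is, its lid open and its stay down.

Things in the scene. Friction and masses are not known exactly. Their poses are not given: they have to be found in the camera images.
- orange_drawer: Plywood compartment drawer fixed to the table, 180 (x) x 130 (y) x 60 mm high, with an orange lid 180 x 130 x 6 mm. Origin: centre of its underside, on the table; +x points to the hinge side, away from the robot (yaw up to 12 degrees), +y left. Hinge line along y at x = +90, z = 60 mm. Steel bracket of the stay at its right: x +65 to +135, y -65 to -142 mm, 75 mm high.
- orange_lid (a joint): Lid angle, rad: 0 shut (level on the rim), 1.1 to 1.18 at the start. At angle q the free edge is 180 cos(q) mm from the hinge line in the drawer's -x and 180 sin(q) mm above it. Stiff hinge: it stays where left; some 2 to 5 N at the free edge moves it. While the stay is down it blocks the lid from closing below about 1.0 rad.
- orange_stay (a joint): Upward travel of the orange drawer's stay, m: 0 down (locking), 0.045 fully lifted; above 0.030 the lid is free to shut. It slides straight up against about 5 N of friction and weight and stays where it is left.
- orange_tab (a point): Centre of the red grip tab on top of the orange drawer's stay, moving with it. Tab 14 (drawer's x) x 30 (y) x 36 mm high. Stay down: 106 mm above the table, at x = +102, y = -120 mm in the drawer's frame, 13 mm of bar bare between tab and bracket.
- blue_lid (a joint): Lid angle of the other drawer, alike but with a blue lid, rad: open at 1.1 to 1.18. The drawers stand side by side in either order, centres 290 mm or more apart. To be left alone. Tape roll, toy house and filament spool lie around, up to 50 mm tall.
- blue_stay (a joint): Upward travel of the blue-lidded drawer's stay, m; it has the same red tab. 0 down. To be left down.

How it is judged:
On the way:
1. the orange drawer's stay is lifted more than 30 mm while its lid still stands open (value of joint orange_stay above 0.03 m and value of joint orange_lid above 0.9 rad), for 0.2 s.
At the end, for the whole second after the job is handed in: The orange lid is shut (within 0.12 rad, about 20 mm at its free edge), its stay is still lifted by more than 30 mm, and the blue drawer's lid is open (above 0.95 rad) with its stay down (under 10 mm) (value of joint orange_lid below 0.12 rad and value of joint orange_stay above 0.03 m and value of joint blue_lid above 0.95 rad and value of joint blue_stay below 0.01 m); the robot touches nothing.
It fails at once if the blue drawer's stay is lifted by more than 10 mm or its lid is closed below 0.95 rad (value of joint blue_stay above 0.01 m or value of joint blue_lid below 0.95 rad).
It also fails if it takes over 48 s, if anything falls off the work surface, if the arm or the gripper's body presses on something with over 40 N, if the wrist force passes 120 N, or if a joint passes its speed limit or range.

## Working session

There is one attempt and no reset: what is moved stays moved. The work goes in short steps, Python scripts to look and compute and a tool call to move; the robot and the scene stay as the last step left them, time stands still between calls to the robot, and variables do not carry over. Pictures are saved under pics/ and viewed, at most 10 in all, crops included, and the job is handed in when it is done.

Besides the shell and the picture viewer there is one more tool, called after "Emit:" as name([rows], argument=value, ...), one row to a line, values as JSON. move_arm: Moves the arm, as the interface text tells. Its arguments: {"type":"object","properties":{"deltas":{"type":"array"}},"required":["deltas"]}

```bash
mkdir -p pics
cat > h.py <<'E'
import numpy as np,cv2
from cell import observe,capture,close_job
def cap(n,f=None):
    c=capture(n)
    if f: cv2.imwrite('pics/'+f,c['pixels'][:,:,::-1])
    return c
def cam(c):
    R=cv2.Rodrigues(np.array(c['rvec'],float))[0];t=np.array(c['tvec'],float).ravel()
    f=200/np.tan(np.radians(c['vertical_fov'])/2)
    return R,t,f
def ray(c,u,v):
    R,t,f=cam(c);d=R.T@np.array([(u-c['cx'])/f,(v-c['cy'])/f,1]);return -R.T@t,d
def plane(c,u,v,z):
    o,d=ray(c,u,v);return o+d*(z-o[2])/d[2]
def tri(*rs):
    A=0;b=0
    for o,d in rs:
        d=d/np.linalg.norm(d);P=np.eye(3)-np.outer(d,d);A=A+P;b=b+P@o
    return np.linalg.solve(A,b)
def proj(c,p):
    R,t,f=cam(c);q=R@np.array(p)+t;return f*q[0]/q[2]+c['cx'],f*q[1]/q[2]+c['cy']
def blobs(c,h0,h1,smin=120,vmin=60,amin=15):
    h=cv2.cvtColor(c['pixels'],cv2.COLOR_RGB2HSV);m=cv2.inRange(h,(h0,smin,vmin),(h1,255,255))
    if h0==0: m|=cv2.inRange(h,(174,smin,vmin),(180,255,255))
    n,l,s,ce=cv2.connectedComponentsWithStats(m)
    return [(s[i].tolist(),ce[i].round(1).tolist()) for i in range(1,n) if s[i][4]>=amin],l
E
python3 - <<'E'
from h import *
s=observe();print(s['t'],s['ee_pos'],s['ee_rot'],s['gripper_width'],s['ft_force'])
for n in('scene','top'):
    c=cap(n,n+'0.png');print(n,c['vertical_fov'],cam(c)[0].round(2).tolist(),ray(c,0,0)[0])
    print('red',blobs(c,0,6)[0]);print('or',blobs(c,7,20,150)[0]);print('blue',blobs(c,95,125)[0])
E
```

```text
0.0 [0.1547927  0.63048997 0.21748395] [ 1.20051519e-01  9.92766846e-01 -1.26641199e-03 -1.36965739e-04] 0.09248783794874559 [-0.32020261  0.55308704 -0.18685582]
scene 49.93350132411966 [[0.73, 0.68, 0.01], [0.59, -0.63, -0.5], [-0.33, 0.37, -0.87]] [ 0.8351495  -0.30311468  0.75600769]
red [([133, 65, 60, 33, 528], [168.1, 83.5]), ([356, 166, 16, 17, 141], [364.2, 173.5]), ([197, 272, 23, 17, 182], [207.1, 280.4])]
or [([357, 53, 62, 117, 4423], [389.2, 110.3]), ([566, 105, 53, 40, 935], [591.9, 124.4])]
blue [([250, 97, 40, 31, 453], [269.5, 112.4]), ([197, 147, 106, 122, 7270], [251.9, 207.0]), ([577, 221, 15, 13, 141], [584.3, 227.0])]
top 42.88307564560488 [[-0.01, -1.0, 0.03], [-0.99, 0.01, -0.14], [0.14, -0.03, -0.99]] [ 0.40017493 -0.01534684  1.21384521]
red [([518, 148, 29, 32, 159], [531.7, 163.6]), ([510, 154, 30, 32, 159], [524.3, 169.6]), ([263, 169, 13, 7, 78], [268.9, 171.7]), ([405, 189, 16, 8, 92], [412.8, 192.6])]
or [([170, 183, 70, 18, 500], [213.7, 194.0])]
blue [([182, 26, 10, 9, 74], [186.1, 30.1]), ([327, 186, 64, 37, 1409], [358.0, 204.6]), ([237, 286, 38, 39, 439], [255.2, 305.5])]
```

View pics/scene0.png

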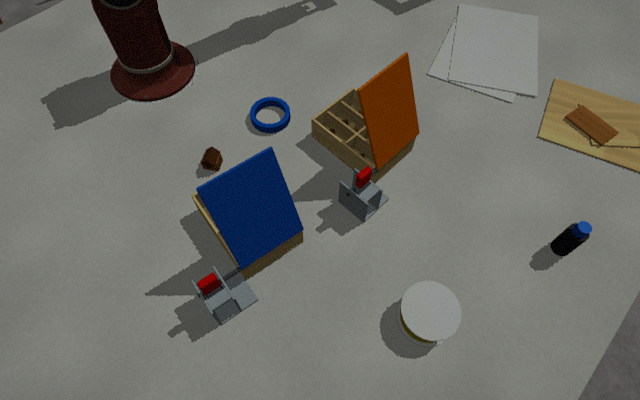

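View pics/top0.png

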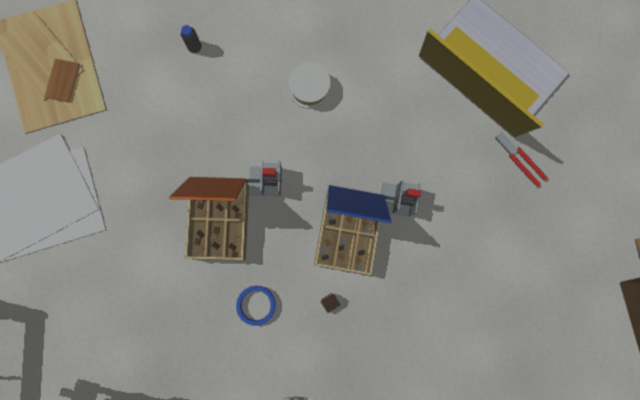

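The scene view shows the blue drawer in front (tab near 207,280) and the orange drawer behind (tab near 364,174). In the top view, the orange drawer is on the left, with its tab at (269,172) and front rim corners near (187,258) and (243,260).

Run:
```python
from h import *
s=cap('scene');t=cap('top')
T=tri(ray(s,364.2,173.5),ray(t,268.9,171.7));print('tab tri',T,'plane',plane(t,268.9,171.7,.118),plane(s,364.2,173.5,.108))
B=tri(ray(s,207.1,280.4),ray(t,412.8,192.6));print('blue tab',B)
a,b=plane(t,187,258.5,.06),plane(t,243,260,.06);print(a,b,'yaw front edge',np.degrees(np.arctan2(-(a-b)[0],(a-b)[1])))
# lid edge in top mask: min-area rect
_,l=blobs(t,7,20,150);
ys,xs=np.nonzero(l);k=(xs<260)&(xs>160);r=cv2.minAreaRect(np.c_[xs[k],ys[k]].astype(np.float32));print(r)
# tab yaw
for yaw in range(-12,13,4):
    y=np.radians(yaw);R=np.array([[np.cos(y),-np.sin(y)],[np.sin(y),np.cos(y)]])
    o=T[:2]-R@[.102,-.120]
    f=[proj(t,[*(o+R@np.array(p)),.06]) for p in((-.09,.065),(-.09,-.065))]
    print(yaw,o,np.round(f,1).tolist())
```

```text
tab tri [0.60866358 0.05717258 0.11353679] plane [0.60755661 0.05660216 0.118     ] [0.60694071 0.06058991 0.108     ]
blue tab [ 0.55968307 -0.25923414  0.1146048 ]
[0.4221445  0.24245037 0.06      ] [0.4176746  0.11765934 0.06      ] yaw front edge -2.0514021216715537
((206.0, 189.5), (21.0, 72.0), 90.0)
-12 [0.53384193 0.19575729] [[171.5, 242.0], [228.2, 253.6]]
-8 [0.52435701 0.19020041] [[176.2, 248.6], [233.8, 256.3]]
-4 [0.51528283 0.18399543] [[181.4, 255.0], [239.5, 258.6]]
0 [0.50666358 0.17717258] [[187.1, 261.0], [245.5, 260.4]]
4 [0.49854127 0.16976511] [[193.2, 266.5], [251.5, 261.9]]
8 [0.49095547 0.16180909] [[199.7, 271.7], [257.6, 262.9]]
12 [0.48394313 0.1533433 ] [[206.5, 276.3], [263.8, 263.5]]
```

Emit:
move_arm([
  [[0,0,0,-0.05,0],[0,-0.03,-0.02,-0.09,0.05],[0,-0.576,-0.448,-0.09,1.35],[0,-0.576,-0.448,-0.09,1.35],[0,-0.576,-0.448,-0.09,1.35],[0,-0.576,-0.448,-0.09,1.35],[0,-0.576,-0.448,-0.09,1.35],[0,-0.576,-0.448,-0.09,1.35],[0,-0.576,-0.448,-0.09,1.35],[0,-0.576,-0.448,-0.09,1.35],[0,-0.576,-0.448,-0.09,1.35],[0,-0.576,-0.448,-0.09,1.35],[0,-0.576,-0.448,-0.09,1.35],[0,-0.576,-0.448,-0.09,1.35],[0,-0.576,-0.448,-0.09,1.35],[0,-0.576,-0.448,-0.09,1.35],[0,-0.576,-0.448,-0.09,1.35],[0,-0.576,-0.448,-0.09,1.35],[0,-0.576,-0.448,-0.09,1.35],[0,-0.576,-0.448,-0.09,1.35]],
])

```text
t: 2.2
ee_pos: [0.6069, 0.0612, 0.3087]
ee_rot: [0.713, 0.701, 0.0, -0.001]
ft_force: [0.4, 0.6, -0.2]
gripper_width: 0.093
grip_force: 0.0
```

Run:
```python
from h import *
from scipy.spatial.transform import Rotation as Ro
s=observe();print(s['t'],s['ee_pos'],Ro.from_quat(s['ee_rot']).as_matrix().round(3),np.round(s['joint_positions'],2))
c=cap('wrist','w1.png');print(ray(c,0,0)[0],blobs(c,0,6)[0]);print('expect',proj(c,[.608,.057,.118]))
```

```text
2.2 [0.60687813 0.06119322 0.30865834] [[ 0.016  1.    -0.001]
 [ 1.    -0.016  0.001]
 [ 0.001 -0.001 -1.   ]] [-0.4   0.51  0.45  1.41 -0.22  1.27  0.05]
[0.60992799 0.13646103 0.4749806 ] [([316, 161, 13, 31, 376], [321.9, 176.0]), ([286, 384, 3, 15, 20], [287.0, 391.4])]
expect (np.float64(319.3217049495165), np.float64(175.82148156900053))
```

View pics/w1.png

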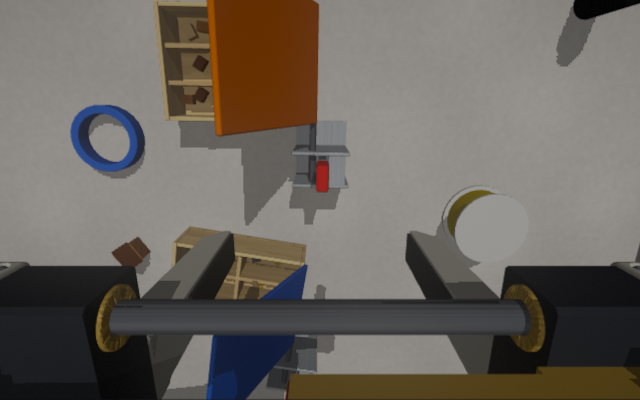

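The wrist view shows the orange tab at (322,176), within 3 px of its predicted position, with the lid's tip up and left. The tab is clear for a straight descent.

Run:
```python
from h import *
c=cap('wrist')
print(plane(c,322.4,176,.118),plane(c,322.4,161.5,.124),plane(c,322.4,192,.124), plane(c,316,176,.124),plane(c,329,176,.124))
```

```text
[0.61149319 0.05645866 0.118     ] [0.61169007 0.0735875  0.124     ] [0.61121583 0.03992726 0.124     ] [0.60457326 0.05791178 0.124     ] [0.61857743 0.05768484 0.124     ]
```

Emit:
move_arm([
  [[0,-0.008,0.004,0.05,0],[0,-0.008,0.004,0.1,0],[0,-0.008,0.004,0.14,0],[0,-0.008,0.004,0.17,0],[0,-0.008,0.004,0.195,0],[0,-0.008,0.004,0.215,0],[0,-0.008,0.004,0.215,0],[0,-0.008,0.004,0.215,0],[255,-0.008,0.004,0.215,0],[255,-0.008,0.004,0.215,0],[255,-0.008,0.004,0.215,0],[255,-0.008,0.004,0.215,0],[255,-0.008,0.004,0.215,0],[255,-0.008,0.004,0.215,0],[255,-0.008,0.004,0.215,0]],
])

```text
t: 3.8
ee_pos: [0.6113, 0.0507, 0.0936]
ee_rot: [0.714, 0.7, -0.0, -0.0]
ft_force: [0.1, 0.5, -0.2]
gripper_width: 0.0416
grip_force: 0.0
```

Still closing; give it more time.

Emit:
move_arm([
  [[255,0,0,0,0],[255,0,0,0,0],[255,0,0,0,0],[255,0,0,0,0],[255,0,0,0,0],[255,0,0,0,0],[255,0,0,0,0],[255,0,0,0,0]],
])

```text
t: 4.6
ee_pos: [0.6092, 0.0507, 0.0934]
ee_rot: [0.715, 0.7, -0.001, -0.002]
ft_force: [-4.4, 0.1, 4.2]
gripper_width: 0.014
grip_force: 30.0
```

Emit:
move_arm([
  [[255,0,-0.002,-0.006,0],[255,0,-0.002,-0.012,0],[255,0,-0.002,-0.018,0],[255,0,-0.002,-0.024,0],[255,0,-0.002,-0.03,0],[255,0,-0.002,-0.036,0],[255,0,-0.002,-0.04,0],[255,0,-0.002,-0.044,0],[255,0,-0.002,-0.047,0],[255,0,-0.002,-0.047,0],[255,0,-0.002,-0.047,0],[255,0,-0.002,-0.047,0]],
])

```text
t: 5.8
ee_pos: [0.6089, 0.0508, 0.1387]
ee_rot: [0.714, 0.7, -0.001, -0.0]
ft_force: [3.9, 0.1, -24.8]
gripper_width: 0.0138
grip_force: 30.0
```

Run:
```python
from h import *
c=cap('scene','s1.png');print(blobs(c,0,6)[0])
```

```text
[([130, 0, 11, 9, 45], [134.5, 3.1]), ([382, 0, 14, 8, 49], [387.6, 2.4]), ([131, 42, 63, 56, 881], [172.1, 75.4]), ([358, 157, 8, 18, 91], [361.1, 164.7]), ([197, 273, 21, 21, 235], [207.3, 282.0])]
```

View pics/s1.png

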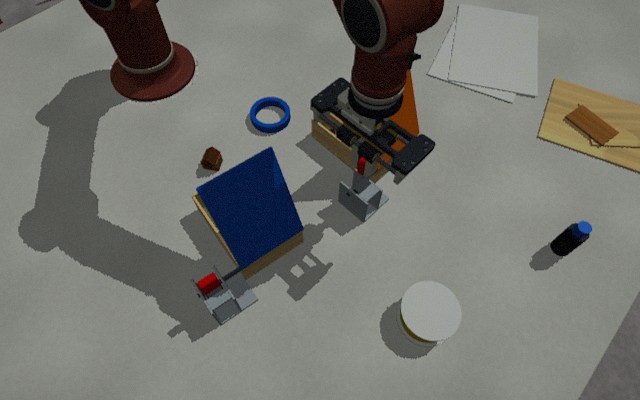

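Emit:
move_arm([
  [[0,0,0,0.002,0],[0,0,0,0.002,0],[0,0,0,0.002,0],[0,0,0,0.002,0],[0,0,0,0.002,0],[0,0,0,0.002,0],[0,0,0,0.002,0],[0,0,0,0.002,0],[0,0,0,-0.02,0],[0,0,0,-0.06,0],[0,0,0,-0.11,0],[255,0,0,-0.15,0],[255,0,0,-0.18,0],[255,0,0,-0.18,0]],
])

```text
t: 7.25
ee_pos: [0.6118, 0.0502, 0.326]
ee_rot: [0.714, 0.7, 0.004, 0.003]
ft_force: [-0.1, -0.6, 0.1]
gripper_width: 0.0735
grip_force: 0.0
```

Emit:
move_arm([
  [[255,0.04,-0.006,0,0],[255,0.08,-0.012,0,0],[255,0.124,-0.019,0,0],[255,0.124,-0.019,0,0],[255,0.124,-0.019,0,0],[255,0.124,-0.019,0,0],[255,0.124,-0.019,0,0],[255,0.124,-0.019,0,0],[255,0.124,-0.019,0,0],[255,0.124,-0.019,0,0],[255,0.124,-0.019,0,0],[255,0.124,-0.019,0,0],[255,0.124,-0.019,0,0],[255,0.124,-0.019,0,0]],
])

```text
t: 8.65
ee_pos: [0.5928, 0.1752, 0.3206]
ee_rot: [0.714, 0.7, -0.0, -0.0]
ft_force: [-0.3, 0.2, 0.1]
gripper_width: 0.0001
grip_force: 0.0
```

Run:
```python
from h import *
s=cap('scene','s2.png');t=cap('top');print(blobs(s,0,6)[0],blobs(t,0,6)[0])
print('down',proj(s,[.609,.055,.118]),proj(t,[.609,.055,.118]),'up',proj(s,[.609,.055,.163]),proj(t,[.609,.055,.163]))
```

```text
[([131, 42, 63, 56, 808], [171.9, 75.8]), ([358, 151, 17, 23, 199], [366.2, 160.7]), ([197, 273, 24, 17, 201], [207.5, 280.8])] [([126, 110, 7, 16, 35], [129.6, 117.8]), ([132, 112, 13, 34, 96], [137.5, 130.8]), ([121, 123, 11, 11, 27], [125.5, 128.2]), ([155, 130, 8, 6, 19], [158.6, 132.7]), ([124, 135, 7, 8, 18], [127.1, 137.9]), ([518, 148, 29, 32, 158], [531.7, 163.6]), ([510, 154, 30, 32, 157], [524.4, 169.6]), ([261, 164, 14, 8, 84], [267.3, 167.6]), ([405, 189, 16, 8, 91], [412.9, 192.6]), ([128, 251, 13, 11, 27], [133.7, 256.4]), ([124, 261, 27, 41, 362], [135.2, 285.0]), ([96, 284, 16, 25, 134], [104.4, 298.0]), ([113, 318, 47, 81, 2239], [138.3, 360.4]), ([92, 323, 26, 77, 1306], [101.7, 364.0])]
down (np.float64(363.5773480721615), np.float64(173.0176625900676)) (np.float64(269.63742743774355), np.float64(171.0464046578323)) up (np.float64(366.01960563663647), np.float64(158.38369707901984)) (np.float64(268.2691523234754), np.float64(167.02929583990712))
```

View pics/s2.png

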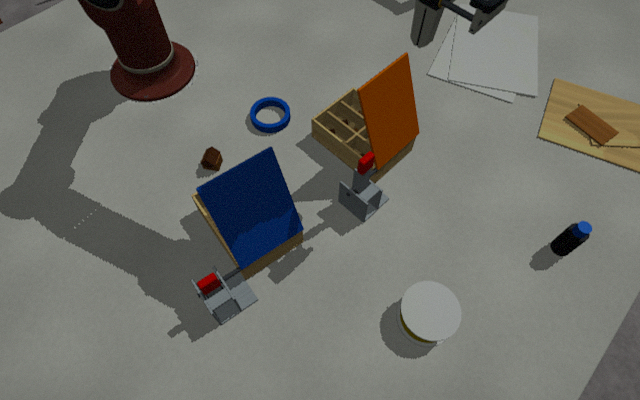

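The stay remains up: its tab is at (366,161), against a predicted 366,158 when fully lifted. The lid is still open. Next I press the lid along its arc.

Emit:
move_arm([
  [[255,0,-0.003,0.05,0],[255,0,-0.003,0.09,0],[255,0,-0.003,0.11,0],[255,0,-0.018,0.117,0],[255,0,-0.03,0.12,0],[255,0,-0.041,0.124,0],[255,0,-0.054,0.131,0],[255,0,-0.068,0.14,0],[255,0,-0.068,0.14,0]],
])

```text
t: 9.65
ee_pos: [0.5231, 0.1768, 0.1801]
ee_rot: [0.714, 0.7, -0.001, -0.001]
ft_force: [-0.1, -0.5, 0.6]
gripper_width: 0.0006
grip_force: 0.0
```

Emit:
move_arm([
  [[255,0,-0.013,0.009,0],[255,0,-0.025,0.019,0],[255,0,-0.036,0.031,0],[255,0,-0.046,0.044,0],[255,0,-0.054,0.058,0],[255,0,-0.061,0.071,0],[255,0,-0.066,0.083,0],[255,0,-0.07,0.093,0],[255,0,-0.07,0.093,0]],
])

```text
t: 10.55
ee_pos: [0.4547, 0.1778, 0.087]
ee_rot: [0.714, 0.7, -0.001, -0.0]
ft_force: [-0.9, 0.6, -0.1]
gripper_width: 0.0005
grip_force: 0.0
```

Run:
```python
from h import *
s=cap('scene','s3.png')
```

```text
(no output)
```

View pics/s3.png

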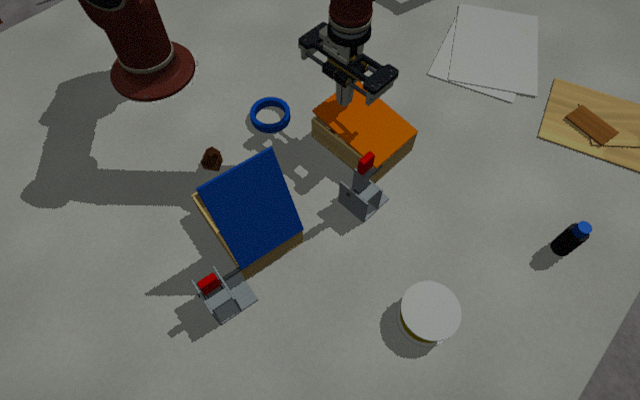

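The lid is nearly shut under the fingers, the stay is still up at (366,161), and the blue drawer is untouched. Next comes the last 20 mm.

Emit:
move_arm([
  [[255,0,-0.001,0.006,0],[255,0,-0.002,0.012,0],[255,0,-0.003,0.017,0],[255,0,-0.003,0.02,0],[255,0,-0.003,0.022,0],[255,0,-0.003,0.022,0]],
])

```text
t: 11.2
ee_pos: [0.4518, 0.178, 0.0667]
ee_rot: [0.714, 0.7, 0.0, -0.0]
ft_force: [-2.5, -0.3, 10.4]
gripper_width: 0.0002
grip_force: 5.2
```

Contact at z = 0.067 with 10 N means the lid is on the rim. Retreat upward.

Emit:
move_arm([
  [[255,0,0,-0.02,0],[255,0,0,-0.06,0],[255,0,0,-0.11,0],[255,0,0,-0.16,0],[255,0,0,-0.2,0],[255,0,0,-0.2,0],[255,0,0,-0.2,0],[255,0,0,-0.2,0]],
])

```text
t: 12.0
ee_pos: [0.4506, 0.1777, 0.2641]
ee_rot: [0.714, 0.7, -0.002, -0.001]
ft_force: [-0.2, -0.4, -1.0]
gripper_width: 0.0009
grip_force: 0.0
```

Run:
```python
from h import *
s=cap('scene','s4.png');print(blobs(s,0,6)[0])
```

```text
[([133, 43, 61, 55, 701], [172.4, 75.7]), ([359, 152, 16, 14, 126], [366.3, 158.3]), ([197, 272, 23, 17, 180], [206.9, 280.4])]
```

View pics/s4.png

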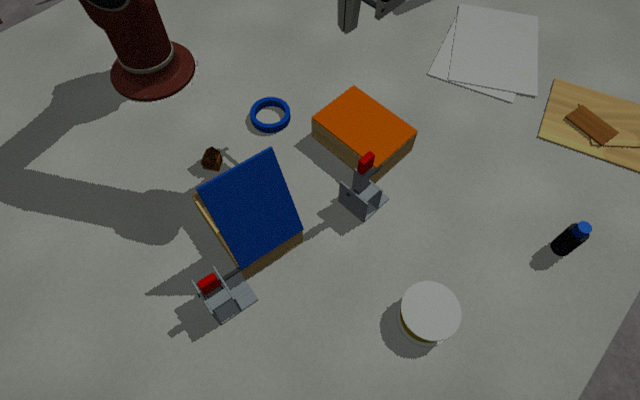

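The orange lid is flat on the rim, and its stay is up with the tab at (366,158). The blue drawer is unchanged and the arm is clear.

```bash
python3 -c "from cell import close_job;print(close_job())"
```

```text
the job is handed in; nothing more can be done
None
```

The job is handed in at about 12 s of the 48 s allowed: the final picture shows the orange lid shut with its stay fully lifted and the blue drawer unchanged, though the hand-in gave no verdict.

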